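# Light box: switch on, tuck the tracing template under the clip bar and hold it flat

## Robot

A 6-joint arm with a two-finger parallel gripper is mounted at the origin on the work surface. World frame = base frame: x ahead of the robot, y to its left, z up, the work surface at z = 0. Lengths are in m, angles in rad, forces in N, time in s.
With the tool pointing down it reaches from about 0.35 to 0.85 m from the base axis. Payload 8.1 kg.
Tool frame: the origin (TCP) lies at the very end of the fingers, on their centre line; the grasp point (between the pads) lies 19 mm behind it; z points along the fingers, y is the direction in which the jaws open and shut (so a half turn about z gives the same grasp; the last joint's range is limited). The gripper opens to 85 mm and grips with 20 to 120 N. Pads are 22 mm wide; open, the fingers measure 114 mm over their backs; the gripper's body (76 mm by 85 mm) begins 54 mm behind the grasp point. The pads swing forward as they close: fully open they stand 13 mm farther back than shut.
Start: joints at [-1.358, 0.13, 1.488, -0, 1.523, -0.085], TCP at [0.176, -0.574, 0.231] pointing down, gripper open.
Joint ranges: [-2.96, 2.96], [-0.89, 2.26], [0.02, 2.5], [-1.34, 4.48], [0, 2.73], [-2.66, 2.66]. Speed limits (rad/s): [2.39, 2.39, 2.79, 3.14, 3.14, 3.14].

## Interface

Orientations are given as a 3x3 rotation matrix whose columns are the frame's x, y, z axes.
In Python, from plant import sensors, imaging, sign_off gives the robot as it stands.
- The arm moves only by the shell command python3 -m jog 'ROWS' [FORCE]. ROWS is a JSON object of lists of equal length, an entry for each row: "offset": the shift along the tool's x, y, z in units of 40 mm (1.0 is 40 mm), a list of three; "delta_rot": the turn, a rotation vector about the tool's x, y, z in units of 6 degrees (1.0 is 6 degrees), a list of three; "gripper": the gripper command: -1 is shut, 1 is fully open, values between are in proportion. A call has exactly 8 rows; each row is the pose to reach, as a shift and turn from the pose commanded when the call began, along the tool's axes at that moment; what a row does not reach only later rows make up. A row lasts 1/8 s, in which the tool goes at most 62.5 mm and 10.7 degrees, less where a joint would pass 70% of its speed; a pose out of reach is approached as far as the arm can. A call with a gripper value outside its range is refused whole. The fingers move at their own pace and stop on an object; FORCE is the grip in N (left out, the last holds). Time passes only in rows, so rows that repeat a pose let the fingers close, or fill a call up. It gives the time, the measured TCP pose, the force and the opening at its end, in the units of the state.
- sensors.get_state(): the state, without advancing time (a new reading comes with each control period).
- imaging.snapshot(name): name is "scene" or "top" or "wrist"; returns (picture, depth): 384x512x3 uint8, blue, green, red; 384x512 float32, m along the optical axis (not along the pixel's ray), 0 where there is no reading.
- imaging.calibration(name): a dict with "K" (3x3 intrinsics, pixels), "R" (3x3) and "t" (3): a world point X has camera coordinates R X + t. Camera axes: x right, y down, z forward; pixel columns grow to the right and rows downward; lengths in m; the calibration is good to about 2 mm. A picture is of the moment at which its call begins: read the wrist's pose just before it. calibration takes no time and is no camera call; for the wrist camera it gives the pose at the moment of the call.
- sign_off(): hands the job in, once; it reports no verdict.
Trained networks look in the newest picture that a camera, given by its name, has taken for a name from the list of things; names that differ only in an ending like _2 or _b are one class to them, and where a whole thing is asked for, a point or a joint stands for the part that bears it (a point fixed in the world has none). Each returns a list of dicts, best first, with "confidence" (0 to 1); they miss things now and then, are a little off and sometimes report something else, mostly with a low value. They report only what shows in the picture. A call takes as long as a camera call. They do not tell look-alikes from the thing itself.
- imaging.look_for(camera, thing): "at" ([row, column] in pixels, amid what is visible of it).
The state is a dict: "clock": time; "joints": joint angles; "joint_velocities": joint speeds; "effort": joint torques, N m; "position": TCP position; "tool_rot": TCP orientation; "force": force on the tool from outside, world axes, zero at the start; "ft_torque": the same for the moment, N m; "grip_width": finger opening in m.
Only numpy, scipy, OpenCV 4.12 (cv2) and the standard library are available. Lean on these libraries where they do the work, as an engineer would, in place of code of your own. Each camera call takes 0.05 s, during which the arm holds its last target. There are 200 camera calls.

## Task

Switch on the light box with its round power key, then the brighter key (the plus), then the brighter key again, letting each come fully back up before the next press and never pressing the dimmer (the minus). Take the wooden tracing template with the round windows by its rib and slide its front edge flat along the panel, square, until it is tucked well under the sprung clip bar along its whole length, without lifting the bar more than the template itself does. Finish while still holding the template by its rib and pressing it firmly flat on the panel, everything else left where it was.

Things in the scene. Friction and masses are not known exactly. Their poses are not given: they have to be found in the camera images.
- light_box: White plastic tracing light box, 280 (x) x 360 (y) x 36 mm, standing fast on the table. Origin at the centre of its underside on the table, z up. Its front long side (-x) carries the dark key panel, its far side (+x) the clip. The flat opal panel with a taped sheet of paper fills the top between them at z = 36 mm; the free panel in front of the bar runs from x = -90 to +77 mm.
- power_key_top (a point): Centre of the top of the round power key, 24 mm across; box frame (-115, +120, 44) mm. The first of three keys in a row along y, 50 mm apart, each standing 8 mm proud of the panel
- dim_key_top (a point): Centre of the top of the dimmer key, 20 mm square with a raised minus, the middle key; box frame (-115, +70, 44) mm. Not to be pressed
- bright_key_top (a point): Centre of the top of the brighter key, 20 mm square with a raised plus, the third key; box frame (-115, +20, 44) mm
- power_key (a joint): Travel of the power key, m: 0 up, 0.005 fully down. Sprung: starts to move at 1.5 N, bottoms at 4.5 N, comes back up when let go; it counts as pressed beyond 0.0035 and as up again below 0.001
- dim_key (a joint): Travel of the dimmer key, m, same as the power key
- bright_key (a joint): Travel of the brighter key, m, same as the power key
- clip_bar (a joint): Opening of the aluminium clip bar, rad: 0 closed, grows as its front rises. A sprung leaf 280 mm long (along y), hinged at box x = +125 mm, 7.5 mm above the panel. It slopes down towards -x to its lowest line, 2.5 mm above the panel. A 5 mm edge slid along the panel under it pushes it up to about 0.07 by itself (0.7 N at its front); 0.12 is too open at the end, 0.2 is lifting it
- clip_line (a point): Point on the panel surface below the middle of the bar's lowest line, box frame (+91, 0, 36) mm, axes as the box: x points in under the bar. The hinge rail stops an edge 37 mm beyond this line
- clip_lip (a point): Middle of the front edge of the clip bar's lip, which flares up from the lowest line towards -x; closed: box frame (+77, 0, 47) mm, its underside 10 mm above the panel
- template: Tracing template with five ROUND windows: brown wood, flat plate 90 (x) x 200 (y) x 5 mm, about 110 g, loose on the table to the left or right of the box, lying skew: its x axis points some 40 to 65 degrees to the left of the robot's x. Origin at the centre of its underside, z up. Its front edge is the long edge at x = +45 mm, on the side away from the rib
- template_grip (a point): Centre of the template's grip rib: an upright rib 12 mm thick (x), 70 mm long (y), standing 24 mm above the plate (top 29 mm above the underside); template frame (-26, 0, 17) mm. Gripped here, a downward push of 5 to 15 N presses the template firmly flat
- front_left (a point): Left end (+y) of the template's front edge, on its underside: template frame (45, 100, 0) mm
- front_right (a point): Right end (-y) of the template's front edge, on its underside: template frame (45, -100, 0) mm
- other_template: The same template but with five SQUARE windows, on the other side of the box; leave alone. Origin at the centre of its underside
- glue_jar: Open glass glue jar 84 mm across, 60 mm high, white spreader sticking up to 110 mm, to the right of the box. Origin at the centre of its underside
- crayon_tub: Blue tub of crayons, 80 mm across, 85 mm high, crayons up to 120 mm, to the left of the box. Origin at the centre of its underside
- glue_stick: Upright glue stick, 29 mm across, 96 mm high, between robot and box. Origin at the centre of its underside
- wood_block: Wooden block 45 x 70 x 30 mm, between robot and box. Origin at the centre of its underside
- eraser: White eraser 20 x 46 x 12 mm lying on the light box at its front right corner. Origin at the centre of its underside
There are look-alikes about, which are no part of the job. What is shaped like the template but orange is not meant.

How it is judged:
By the outcome, as a careful person would: the job done as asked, in the order asked, and still so for the second after the job is handed in, while the arm keeps its last pose, push and grip.
It also fails if it takes over 58 s, if anything falls off the work surface, if the arm or the gripper's body presses on something with over 40 N, if the wrist force passes 120 N, or if a joint passes its speed limit or range.

## Working session

There is one attempt and no reset: what is moved stays moved. The work goes in short steps, Python scripts to look and compute and a shell command to move; the robot and the scene stay as the last step left them, time stands still between calls to the robot, and variables do not carry over. Pictures are saved under pics/ and viewed, about 8 in all and at most 12, crops included, and the job is handed in when it is done.

```bash
ls; mkdir -p pics; cat > h.py <<'E'
import numpy as np, cv2
from plant import sensors, imaging, sign_off
def deproj(cam,pix,depth,cal=None):
    c=cal or imaging.calibration(cam); K,R,t=map(np.array,(c["K"],c["R"],c["t"]))
    pix=np.atleast_2d(pix).astype(float); z=np.array(depth)
    r,cc=pix[:,0],pix[:,1]
    P=np.stack([(cc-K[0,2])/K[0,0]*z,(r-K[1,2])/K[1,1]*z,z],1)
    return (P-t)@R
def cloud(cam,d,cal=None):
    rr,cc=np.indices(d.shape); 
    return deproj(cam,np.stack([rr.ravel(),cc.ravel()],1),d.ravel(),cal).reshape(d.shape+(3,))
def proj(cam,X,cal=None):
    c=cal or imaging.calibration(cam); p=(np.array(c["R"])@np.atleast_2d(X).T).T+c["t"]
    q=p@np.array(c["K"]).T; return (q[:,:2]/q[:,2:])[:,::-1]
E
python3 - <<'E'
from h import *
s=sensors.get_state(); print({k:np.round(v,3).tolist() for k,v in s.items()})
for n in("top","scene"):
    im,d=imaging.snapshot(n); np.savez(f"{n}0.npz",im=im,d=d); cv2.imwrite(f"pics/{n}0.png",im)
    print(n,{k:np.round(v,3).tolist() for k,v in imaging.calibration(n).items()})
for th in ["light_box","template","other_template","power_key_top","dim_key_top","bright_key_top","template_grip","clip_lip","eraser","glue_jar","crayon_tub","glue_stick","wood_block"]:
    r=imaging.look_for("top",th); d=np.load("top0.npz")["d"]
    for q in r[:4]:
        a=np.array(q["at"]); i,j=np.clip(a.round().astype(int),0,[383,511])
        print(th,a.round(1),round(q["confidence"],2),deproj("top",a,[d[i,j]]).round(3))
E
```

```text
pics
{'clock': 0.0, 'joints': [-1.358, 0.131, 1.489, 0.0, 1.523, -0.085], 'joint_velocities': [-0.0, -0.0, -0.001, 0.001, -0.0, 0.0], 'effort': [0.002, -56.94, -50.054, -0.0, 0.015, -0.0], 'position': [0.176, -0.573, 0.23], 'tool_rot': [[0.956, 0.293, -0.0], [0.293, -0.956, 0.002], [0.0, -0.002, -1.0]], 'force': [0.336, -0.594, -0.573], 'ft_torque': [0.003, 0.027, -0.025], 'grip_width': 0.086}
top {'K': [[406.634, 0.0, 254.895], [0.0, 406.634, 190.887], [0.0, 0.0, 1.0]], 'R': [[0.023, -1.0, -0.004], [-0.991, -0.022, -0.132], [0.132, 0.007, -0.991]], 't': [0.022, 0.447, 1.122]}
scene {'K': [[389.026, 0.0, 265.195], [0.0, 389.026, 188.884], [0.0, 0.0, 1.0]], 'R': [[-0.848, 0.53, -0.01], [0.371, 0.58, -0.725], [-0.378, -0.619, -0.689]], 't': [0.343, -0.131, 1.438]}
light_box [132.7 264.3] 0.73 [[0.615 0.008 0.036]]
light_box [181.4 402.4] 0.15 [[ 0.488 -0.397 -0.001]]
template [297.9 373.2] 0.8 [[ 0.156 -0.305  0.005]]
template [181.7 401.9] 0.73 [[ 0.486 -0.394  0.003]]
template [160.4 212.7] 0.23 [[0.529 0.153 0.042]]
other_template [175.4 134.2] 0.8 [[ 0.489  0.386 -0.001]]
power_key_top [157.7 213. ] 0.38 [[0.536 0.152 0.047]]
dim_key_top [163.8 229.2] 0.53 [[0.52  0.106 0.046]]
template_grip [184.8 401.2] 0.56 [[ 0.477 -0.392  0.003]]
template_grip [297.1 375.4] 0.56 [[ 0.158 -0.312  0.001]]
template_grip [ 92.7 268.2] 0.49 [[ 0.732 -0.     0.044]]
template_grip [168.6 248.9] 0.33 [[0.508 0.05  0.043]]
clip_lip [ 89.6 267.8] 0.64 [[0.741 0.001 0.045]]
clip_lip [174.1 137.7] 0.19 [[0.492 0.375 0.002]]
eraser [167.1 245.2] 0.54 [[0.511 0.06  0.046]]
eraser [104.8 383.6] 0.54 [[ 0.703 -0.333  0.043]]
eraser [173.7 294.9] 0.43 [[ 0.498 -0.081  0.035]]
glue_jar [107.8 383.6] 0.75 [[ 0.692 -0.331  0.049]]
glue_jar [ 91.4 269.5] 0.71 [[ 0.736 -0.004  0.043]]
glue_jar [184.  403.2] 0.55 [[ 0.479 -0.397  0.005]]
crayon_tub [104.4 148.7] 0.81 [[0.699 0.351 0.015]]
wood_block [229.4 352.9] 0.83 [[ 0.344 -0.245  0.028]]
```

View pics/top0.png

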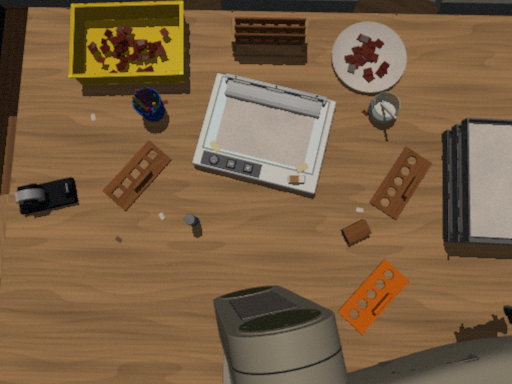

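The top view shows the box turned about 13°. Three plates could be the template: brown at (182,402) right of the box, brown at (175,136) left, and orange at (297,373), which is a decoy. I'll enlarge both brown ones and measure roughly.

```bash
python3 - <<'E'
from h import *
f=np.load("top0.npz"); im,d=f["im"],f["d"]
a=cv2.resize(im[140:225,360:440],None,fx=5,fy=5,interpolation=cv2.INTER_CUBIC)
b=cv2.resize(im[140:225,100:175],None,fx=5,fy=5,interpolation=cv2.INTER_CUBIC)
cv2.imwrite("pics/crop1.png",np.hstack([b,a]))
P=cloud("top",d)
X,Y,Z=P[...,0],P[...,1],P[...,2]
m=((Z>.027)&(Z<.075)&(X>.42)&(X<.82)&(abs(Y)<.25)).astype(np.uint8)
n,l,st,_=cv2.connectedComponentsWithStats(m); k=1+st[1:,4].argmax()
pts=np.stack([X[l==k],Y[l==k]],1).astype(np.float32)
r=cv2.minAreaRect(pts*1000); print("box",r)
for nm,sl in(("R",(slice(145,222),slice(366,436))),("L",(slice(140,212),slice(100,174)))):
    x,y,z=X[sl],Y[sl],Z[sl]; print(nm,np.percentile(z,[5,25,50,75,95,99]).round(4))
    g=z>.0125; print(" rib",g.sum(),x[g].mean(),y[g].mean(),z[g].max())
    hsv=cv2.cvtColor(im[sl],cv2.COLOR_BGR2HSV)
    print(hsv[40:42,::8].tolist())
E
```

```text
box ((619.8382568359375, 9.563064575195312), (361.3514099121094, 281.7863464355469), 77.16962432861328)
R [-0.0032 -0.0007  0.0014  0.0042  0.0083  0.0298]
 rib 150 0.4455235487246016 -0.3476630829568947 1.1709414550137167
[[[15, 127, 139], [14, 134, 135], [12, 159, 111], [13, 164, 101], [15, 135, 119], [13, 172, 113], [14, 179, 91], [16, 137, 136], [15, 129, 138]], [[16, 129, 134], [15, 127, 137], [13, 165, 110], [13, 173, 84], [13, 171, 115], [14, 168, 106], [13, 181, 89], [15, 126, 134], [16, 132, 137]]]
L [-0.0031 -0.0007  0.0014  0.0041  0.0083  0.0292]
 rib 149 0.4595406843887513 0.32969476900074535 1.1709414550137167
[[[15, 124, 128], [16, 133, 132], [12, 169, 116], [16, 130, 116], [12, 173, 100], [13, 166, 115], [12, 143, 48], [16, 133, 130], [15, 126, 134], [16, 137, 128]], [[14, 131, 128], [15, 130, 131], [13, 172, 117], [15, 127, 129], [12, 158, 100], [13, 176, 110], [12, 172, 80], [16, 128, 129], [16, 132, 129], [15, 124, 132]]]
```

View pics/crop1.png

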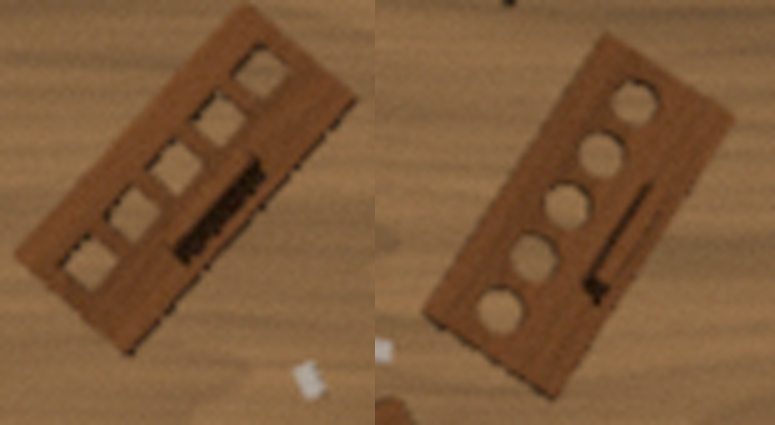

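Left crop: square windows, so that is other_template. Right crop: five round windows, brown, with the rib toward the lower right. The target is the one at (182,402). Next I'll fit its pose roughly and work out the move to above the keys.

```bash
cat >> h.py <<'E'
from scipy.spatial.transform import Rotation as Ro
def Rdown(psi): # tool x at yaw psi (deg), pointing down
    c,s=np.cos(np.radians(psi)),np.sin(np.radians(psi)); return np.array([[c,s,0],[s,-c,0],[0,0,-1.]])
def goto(p,psi):
    s=sensors.get_state(); R=np.array(s["tool_rot"]); d=np.array(p)-s["position"]
    rv=Ro.from_matrix(R.T@Rdown(psi)).as_rotvec(degrees=True)
    print("clk",round(float(s["clock"]),2),"off",(R.T@d/.04).round(3).tolist(),"rot",(rv/6).round(3).tolist(),"rows>=",round(max(np.linalg.norm(d)/.0625,np.linalg.norm(rv)/10.7),1))
def onplane(cam,pix,z,cal=None):
    c=cal or imaging.calibration(cam); K,R,t=map(np.array,(c["K"],c["R"],c["t"]))
    pix=np.atleast_2d(pix).astype(float)
    v=np.linalg.solve(K,np.stack([pix[:,1],pix[:,0],np.ones(len(pix))])).T@R; o=-R.T@t
    return o+v*((z-o[2])/v[:,2])[:,None]
BC=np.array([.6198,.0096]); BA=-12.83
def box2w(p,C=None,A=None):
    C=BC if C is None else C; a=np.radians(BA if A is None else A); R=np.array([[np.cos(a),-np.sin(a)],[np.sin(a),np.cos(a)]])
    p=np.array(p,float); return np.r_[C+R@p[:2],p[2]]
E
python3 - <<'E'
from h import *
f=np.load("top0.npz"); im=f["im"]
hsv=cv2.cvtColor(im,cv2.COLOR_BGR2HSV); m=((hsv[...,1]>148)&(hsv[...,0]<16)).astype(np.uint8)
mm=np.zeros_like(m); mm[143:222,366:436]=m[143:222,366:436]
n,l,st,_=cv2.connectedComponentsWithStats(mm); k=1+st[1:,4].argmax()
px=np.argwhere(l==k); W=onplane("top",px,.004)[:,:2].astype(np.float32)
print("template",cv2.minAreaRect(W*1000),len(px))
for n,p in(("pow",(-.115,.12,.044)),("dim",(-.115,.07,.044)),("bri",(-.115,.02,.044))): print(n,box2w(p).round(4),proj("top",box2w(p)).round(1))
goto([.48,.08,.22],77)
E
```

```text
template ((484.28277587890625, -389.98291015625), (91.4278335571289, 202.244384765625), 56.955055236816406) 1801
pow [0.5343 0.1521 0.044 ] [[158.5 213. ]]
dim [0.5232 0.1034 0.044 ] [[162.8 230.1]]
bri [0.5121 0.0546 0.044 ] [[167.  247.2]]
clk 0.75 off [12.058, -13.392, 0.282] rot [0.0, 0.0, -9.99] rows>= 11.5
```

```bash
python3 -m jog '{"offset":[[1.2,-1.3,0],[2.4,-2.6,0],[3.6,-3.9,0],[4.8,-5.2,0],[6,-6.5,0],[7.2,-7.8,0],[8.4,-9.1,0],[9.6,-10.4,0]],"delta_rot":[[0,0,-1],[0,0,-2],[0,0,-3],[0,0,-4],[0,0,-5],[0,0,-6],[0,0,-7],[0,0,-8]],"gripper":[-1,-1,-1,-1,-1,-1,-1,-1]}' 30
python3 -c "
from h import *
goto([.48,.08,.22],77.2)"
```

```text
clock: 1.75
position: [0.3931, -0.121, 0.2318]
tool_rot: [[0.419, 0.908, 0.001], [0.908, -0.419, -0.001], [-0.0, 0.002, -1.0]]
force: [1.0, 0.7, -1.0]
grip_width: 0.0001
clk 1.75 off [5.474, -0.133, 0.294] rot [0.015, 0.002, -1.993] rows>= 3.5
```

```bash
python3 -m jog '{"offset":[[1.4,0,0],[2.8,0,0.1],[4.2,-0.1,0.2],[5.5,-0.1,0.3],[5.5,-0.1,0.3],[5.5,-0.1,0.3],[5.5,-0.1,0.3],[5.5,-0.1,0.3]],"delta_rot":[[0,0,-1],[0,0,-2],[0,0,-2],[0,0,-2],[0,0,-2],[0,0,-2],[0,0,-2],[0,0,-2]],"gripper":[-1,-1,-1,-1,-1,-1,-1,-1]}' 30
python3 - <<'E'
from h import *
s=sensors.get_state(); cal=imaging.calibration("wrist"); im,d=imaging.snapshot("wrist")
np.savez("w1.npz",im=im,d=d,**cal); vis=im.copy()
print("joints",np.round(s["joints"],3))
for n,p in(("pow",(-.115,.12,.044)),("dim",(-.115,.07,.044)),("bri",(-.115,.02,.044))):
    a=proj("wrist",box2w(p),cal)[0]; print(n,a.round(1)); cv2.drawMarker(vis,(int(a[1]),int(a[0])),(0,0,255),0,8)
    for q in imaging.look_for("wrist",n and {"pow":"power_key_top","dim":"dim_key_top","bri":"bright_key_top"}[n])[:3]:
        a=np.array(q["at"]); print(a.round(1),round(q["confidence"],2),onplane("wrist",a,.044,cal).round(4))
cv2.imwrite("pics/w1.png",vis)
E
```

```text
clock: 2.75
position: [0.4816, 0.0773, 0.2196]
tool_rot: [[0.226, 0.974, 0.001], [0.974, -0.226, -0.0], [0.0, 0.001, -1.0]]
force: [0.1, -0.1, 0.7]
grip_width: -0.0001
joints [ 0.054 -0.173  1.808 -0.     1.505  0.282]
pow [ 68.  296.7]
[ 73.3 293.7] 0.73 [[0.5309 0.1484 0.044 ]]
dim [125.6 295. ]
[127.2 293.3] 0.79 [[0.5214 0.1023 0.044 ]]
bri [177.8 293.4]
[175.7 291.4] 0.92 [[0.5106 0.0572 0.044 ]]
[54.8 70.9] 0.55 [[0.3466 0.2068 0.044 ]]
[155.9 397.4] 0.16 [[0.6119 0.0536 0.044 ]]
```

View pics/w1.png

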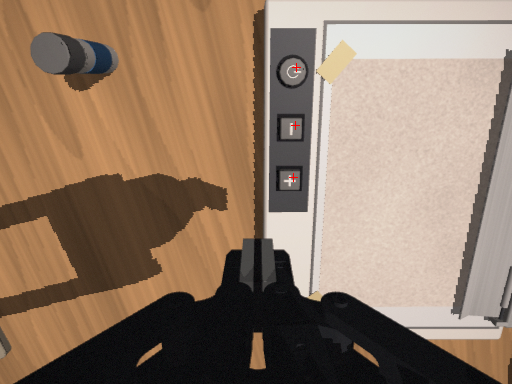

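The wrist view shows power at (71,293), minus at (127,291) and plus at (180,290). My predicted marks lie within about 3 px, so the box pose holds. Going to the power key.

```bash
python3 -c "
from h import *
goto([.533,.1507,.052],77.2)"
```

```text
clk 2.95 off [2.062, 0.84, 4.187] rot [0.003, -0.001, -0.031] rows>= 3.0
```

```bash
python3 -m jog '{"offset":[[1,0.42,0.7],[2.06,0.84,1.8],[2.06,0.84,3],[2.06,0.84,3.8],[2.06,0.84,4.1],[2.06,0.84,4.19],[2.06,0.84,4.19],[2.06,0.84,4.19]],"delta_rot":[[0,0,0],[0,0,0],[0,0,0],[0,0,0],[0,0,0],[0,0,0],[0,0,0],[0,0,0]],"gripper":[-1,-1,-1,-1,-1,-1,-1,-1]}'
python3 -c "
from h import *
goto([.533,.1507,.0385],77.2);goto([.511,.0545,.0385],77.2)"
```

```text
clock: 3.95
position: [0.5341, 0.1513, 0.0535]
tool_rot: [[0.224, 0.975, 0.003], [0.975, -0.224, 0.001], [0.001, 0.003, -1.0]]
force: [-0.1, -0.5, -0.3]
grip_width: 0.0001
clk 3.95 off [-0.02, -0.026, 0.375] rot [0.026, -0.012, -0.025] rows>= 0.2
clk 3.95 off [-2.488, -0.023, 0.372] rot [0.026, -0.012, -0.025] rows>= 1.6
```

```bash
python3 -m jog '{"offset":[[0,0,0.15],[0,0,0.25],[0,0,0.32],[0,0,0.37],[0,0,0.4],[0,0,0.4],[0,0,0.4],[0,0,0.4]],"delta_rot":[[0,0,0],[0,0,0],[0,0,0],[0,0,0],[0,0,0],[0,0,0],[0,0,0],[0,0,0]],"gripper":[-1,-1,-1,-1,-1,-1,-1,-1]}'
```

```text
clock: 4.95
position: [0.5334, 0.1512, 0.0386]
tool_rot: [[0.224, 0.975, 0.001], [0.975, -0.224, -0.0], [0.0, 0.001, -1.0]]
force: [-13.0, -3.2, 27.5]
grip_width: 0.0001
```

Force 27 N, so the key is bottomed. I'll lift clear, move over the dimmer at a safe height to the plus, and press a little more lightly.

```bash
python3 -m jog '{"offset":[[0,0,-0.4],[0,0,-0.9],[-0.8,0,-0.9],[-1.6,0,-0.9],[-2.48,0,-0.9],[-2.48,0,-0.6],[-2.48,0,-0.4],[-2.48,0,-0.35]],"delta_rot":[[0,0,0],[0,0,0],[0,0,0],[0,0,0],[0,0,0],[0,0,0],[0,0,0],[0,0,0]],"gripper":[-1,-1,-1,-1,-1,-1,-1,-1]}'
python3 -c "
from h import *
goto([.511,.0545,.0395],77.2)"
```

```text
clock: 5.95
position: [0.51, 0.0552, 0.0487]
tool_rot: [[0.223, 0.975, -0.002], [0.975, -0.223, 0.0], [-0.0, -0.002, -1.0]]
force: [0.2, 0.2, -0.4]
grip_width: -0.0
clk 5.95 off [-0.012, 0.029, 0.23] rot [-0.017, 0.001, -0.016] rows>= 0.1
```

```bash
python3 -m jog '{"offset":[[0,0,0],[0,0,0.1],[0,0,0.18],[0,0,0.25],[0,0,0.3],[0,0,0.3],[0,0,0.3],[0,0,0.3]],"delta_rot":[[0,0,0],[0,0,0],[0,0,0],[0,0,0],[0,0,0],[0,0,0],[0,0,0],[0,0,0]],"gripper":[-1,-1,-1,-1,-1,-1,-1,-1]}'
```

```text
clock: 6.95
position: [0.511, 0.0547, 0.0389]
tool_rot: [[0.224, 0.975, 0.001], [0.975, -0.224, 0.0], [0.001, 0.001, -1.0]]
force: [-5.0, 1.8, 12.0]
grip_width: 0.0004
```

12 N means bottomed. Now release fully, press again and hold.

```bash
python3 -m jog '{"offset":[[0,0,-0.4],[0,0,-0.5],[0,0,-0.5],[0,0,-0.5],[0,0,-0.25],[0,0,-0.1],[0,0,0],[0,0,0]],"delta_rot":[[0,0,0],[0,0,0],[0,0,0],[0,0,0],[0,0,0],[0,0,0],[0,0,0],[0,0,0]],"gripper":[-1,-1,-1,-1,-1,-1,-1,-1]}'
```

```text
clock: 7.95
position: [0.5103, 0.0544, 0.0388]
tool_rot: [[0.224, 0.975, -0.002], [0.975, -0.224, -0.0], [-0.001, -0.001, -1.0]]
force: [-10.2, -1.2, 19.3]
grip_width: -0.0003
```

```bash
python3 -m jog '{"offset":[[0,0,0],[0,0,0],[0,0,-1],[0,0,-2],[0,0,-3],[0,0,-4],[0,0,-4.4],[0,0,-4.4]],"delta_rot":[[0,0,0],[0,0,0],[0,0,0],[0,0,0],[0,0,0],[0,0,0],[0,0,0],[0,0,0]],"gripper":[-1,-1,-1,-1,-1,-1,-1,-1]}'
python3 - <<'E'
from h import *
im,d=imaging.snapshot("wrist"); cv2.imwrite("pics/w2.png",im)
im,d=imaging.snapshot("scene"); cv2.imwrite("pics/s2.png",im)
goto([.46,-.40,.2],147)
E
```

```text
clock: 8.95
position: [0.5111, 0.0545, 0.214]
tool_rot: [[0.224, 0.975, 0.001], [0.975, -0.224, 0.0], [0.0, 0.001, -1.0]]
force: [-0.1, 0.0, 0.2]
grip_width: 0.0001
clk 9.05 off [-11.35, 1.332, 0.295] rot [-0.026, -0.01, -11.656] rows>= 7.3
```

View pics/s2.png

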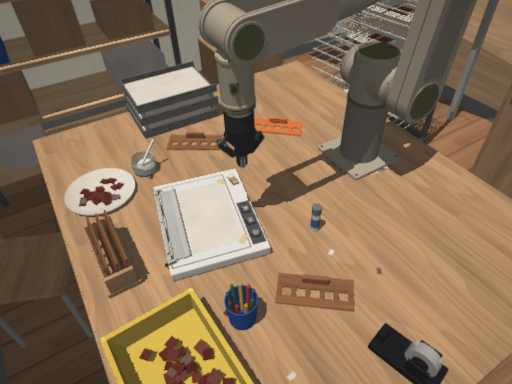

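The scene view shows everything in place, with the arm clear above the box. Now to a viewing pose beside the template.

```bash
python3 -c "
from h import *
goto([.53,-.42,.21],147)"
python3 -m jog '{"offset":[[-1.4,0.3,0],[-2.8,0.6,0],[-4.2,0.9,0],[-5.6,1.2,0],[-7,1.5,0],[-8.4,1.8,0],[-9.8,2.1,0],[-11.2,2.6,0.1]],"delta_rot":[[0,0,-1.5],[0,0,-3],[0,0,-4.5],[0,0,-6],[0,0,-7.5],[0,0,-9],[0,0,-10.5],[0,0,-11.6]],"gripper":[-1,-1,-1,-1,1,1,1,1]}'
python3 -c "
from h import *
goto([.53,-.42,.21],147)"
```

```text
clk 9.05 off [-11.446, 3.149, 0.04] rot [-0.026, -0.01, -11.656] rows>= 7.6
clock: 10.05
position: [0.5106, -0.4068, 0.2073]
tool_rot: [[-0.838, 0.546, -0.002], [0.546, 0.838, 0.002], [0.003, 0.001, -1.0]]
force: [-0.1, -0.2, 1.6]
grip_width: 0.0722
clk 10.05 off [-0.586, -0.011, -0.069] rot [0.005, -0.027, -0.017] rows>= 0.4
```

```bash
cat > tm.py <<'E'
from h import *
imaging.snapshot("wrist"); imaging.snapshot("wrist")
cal=imaging.calibration("wrist"); im,d=imaging.snapshot("wrist")
vis=im.copy()
P=cloud("wrist",d,cal); hsv=cv2.cvtColor(im,cv2.COLOR_BGR2HSV)
C=np.array([.484,-.390]); near=np.hypot(P[...,0]-C[0],P[...,1]-C[1])<.125
m=((hsv[...,1]>148)&(hsv[...,0]<16)&near&(d>0)&(P[...,2]<.012)).astype(np.uint8)
m=cv2.morphologyEx(m,cv2.MORPH_OPEN,np.ones((3,3)))
n,l,st,_=cv2.connectedComponentsWithStats(m); k=1+st[1:,4].argmax()
px=np.argwhere(l==k); W=onplane("wrist",px,.005,cal)[:,:2].astype(np.float32)
r=cv2.minAreaRect(W*1000); print("template",r,"z",np.median(P[l==k][:,2]).round(4))
rib=near&(P[...,2]>.022)&(P[...,2]<.04)&(d>0)
q=P[rib]; rr=cv2.minAreaRect((q[:,:2]*1000).astype(np.float32)); print("rib",rr,q.mean(0).round(4),len(q),np.percentile(q[:,2],95).round(4))
for pts,z in((cv2.boxPoints(r)/1000,.005),(cv2.boxPoints(rr)/1000,.029)):
    a=proj("wrist",np.c_[pts,np.full(4,z)],cal)[:,::-1].round().astype(np.int32); cv2.polylines(vis,[a],True,(0,255,255),1)
for x in imaging.look_for("wrist","template_grip")[:2]: print(x["at"],x["confidence"],onplane("wrist",x["at"],.029,cal).round(4))
cv2.imwrite("pics/w3.png",vis)
E
python3 tm.py
```

```text
template ((480.69647216796875, -390.5906677246094), (89.7804183959961, 198.87164306640625), 56.70759963989258) z 0.0039
rib ((474.0392150878906, -451.4478759765625), (64.25373077392578, 129.89756774902344), 6.210554599761963) [ 0.4707 -0.4481  0.0287] 1530 0.0359
[108.9, 250.0] 0.91 [[ 0.4618 -0.3875  0.029 ]]
```

View pics/w3.png

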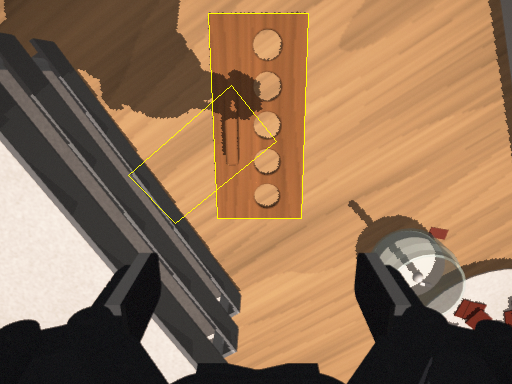

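The fit outlines the round-windowed template well: 89.8 x 198.9 mm, angle 56.7°. The rib box is polluted by the tray on the left. I'll check the rib separately and how much room there is to the tray.

```bash
python3 - <<'E'
from h import *
cal=imaging.calibration("wrist"); im,d=imaging.snapshot("wrist"); P=cloud("wrist",d,cal)
th=np.radians(56.7); C=np.array([.4807,-.3906]); u=np.array([np.cos(th),np.sin(th)]); v=np.array([-u[1],u[0]])
L=np.stack([(P[...,:2]-C)@u,(P[...,:2]-C)@v],-1); Z=P[...,2]
g=(d>0)&(abs(L[...,0])<.044)&(abs(L[...,1])<.09)&(Z>.018)&(Z<.04)
print("rib local x,y",np.percentile(L[g],[3,50,97],axis=0).round(4).tolist(),g.sum(),np.median(Z[g]))
G=C-.026*u; print("grip",G.round(4),"px",proj("wrist",[*G,.029],cal).round(1))
t=np.load("top0.npz")["d"]; Q=cloud("top",t); l=np.stack([(Q[...,:2]-G)@u,(Q[...,:2]-G)@v],-1)
for z0,z1 in((.02,.05),(.05,.1),(.1,.2)):
    for nm,(LL,ZZ,dd) in {"top":(l,Q[...,2],t),"wr":(L+[.026,0],Z,d)}.items():
        k=(dd>0)&(ZZ>z0)&(ZZ<z1)&(abs(LL[...,1])<.06)&(LL[...,0]<-.03)&(LL[...,0]>-.3)
        print(z0,nm,k.sum(), "nearest local x",np.sort(LL[k][:,0])[-5:].round(3) if k.any() else None)
goto([*G,.10],146.7)
E
```

```text
rib local x,y [[-0.0314, -0.0321], [-0.0253, 0.002], [-0.0199, 0.0324]] 983 0.02750346789150201
grip [ 0.4664 -0.4123] px [[129.3 225.8]]
0.02 top 217 nearest local x [-0.077 -0.077 -0.077 -0.076 -0.076]
0.02 wr 1989 nearest local x [-0.079 -0.078 -0.078 -0.078 -0.078]
0.05 top 545 nearest local x [-0.078 -0.077 -0.077 -0.077 -0.075]
0.05 wr 6906 nearest local x [-0.078 -0.078 -0.078 -0.078 -0.078]
0.1 top 2336 nearest local x [-0.077 -0.077 -0.077 -0.076 -0.076]
0.1 wr 9028 nearest local x [-0.078 -0.078 -0.078 -0.078 -0.078]
clk 10.3 off [0.811, -0.773, 2.677] rot [0.01, -0.039, -0.019] rows>= 1.9
```

The rib sits where it should, local (-25.6, 0). The tray is 76 mm behind it, so I'll come down with the jaws half open.

```bash
python3 -m jog '{"offset":[[0.4,-0.4,0],[0.81,-0.77,0.6],[0.81,-0.77,1.6],[0.81,-0.77,2.6],[0.81,-0.77,3.6],[0.81,-0.77,4.2],[0.81,-0.77,4.4],[0.81,-0.77,4.4]],"delta_rot":[[0,0,0],[0,0,0],[0,0,0],[0,0,0],[0,0,0],[0,0,0],[0,0,0],[0,0,0]],"gripper":[0,0,0,0,0,0,0,0]}'
python3 -c "
from h import *
goto([.4664,-.4123,.0085],146.7)"
```

```text
clock: 11.3
position: [0.4679, -0.4125, 0.0339]
tool_rot: [[-0.836, 0.549, -0.0], [0.549, 0.836, 0.0], [0.0, 0.0, -1.0]]
force: [0.7, 0.2, -0.2]
grip_width: 0.0427
clk 11.3 off [0.035, -0.017, 0.636] rot [0.001, -0.002, 0.002] rows>= 0.4
```

Now down the last 25 mm, then close.

```bash
python3 -m jog '{"offset":[[0.03,0,0.25],[0.03,0,0.5],[0.03,0,0.62],[0.03,0,0.62],[0.03,0,0.62],[0.03,0,0.62],[0.03,0,0.62],[0.03,0,0.62]],"delta_rot":[[0,0,0],[0,0,0],[0,0,0],[0,0,0],[0,0,0],[0,0,0],[0,0,0],[0,0,0]],"gripper":[0,0,0,0,-1,-1,-1,-1]}' 60
python3 -c "
from h import *
goto([.4664,-.4123,.0085],146.7)"
```

```text
clock: 12.3
position: [0.467, -0.4131, 0.0095]
tool_rot: [[-0.835, 0.55, 0.001], [0.55, 0.835, -0.001], [-0.001, -0.0, -1.0]]
force: [0.3, -0.4, 3.6]
grip_width: 0.0107
clk 12.3 off [0.024, 0.009, 0.025] rot [-0.002, 0.01, -0.006] rows>= 0.0
```

```bash
python3 - <<'E'
from h import *
t=np.load("top0.npz")["d"]; Q=cloud("top",t); k=(t>0)&(Q[...,1]<-.47)&(Q[...,1]>-.75)&(Q[...,0]>.3)&(Q[...,0]<.65)
print("tray z",np.percentile(Q[k][:,2],[50,90,99]).round(3))
p=box2w([-.026,0,.0]); print("pre",p)
goto([p[0]-.003,p[1]-.0,.20],77.2)
E
python3 -m jog '{"offset":[[0,0,-0.6],[0,0,-1.8],[0,0,-3],[0,0,-4.2],[0,0,-4.5],[0,0,-4.5],[0,0,-4.5],[0,0,-4.5]],"delta_rot":[[0,0,0],[0,0,0],[0,0,0],[0,0,0],[0,0,0],[0,0,0],[0,0,0],[0,0,0]],"gripper":[-1,-1,-1,-1,-1,-1,-1,-1]}' 80
```

```text
tray z [0.126 0.132 0.148]
pre [0.59444914 0.01537354 0.        ]
clk 12.3 off [3.283, 10.658, -4.769] rot [0.004, 0.01, 11.577] rows>= 7.8
clock: 13.3
position: [0.4658, -0.4119, 0.1864]
tool_rot: [[-0.835, 0.55, -0.003], [0.55, 0.835, 0.003], [0.004, 0.001, -1.0]]
force: [0.6, -0.4, -1.4]
grip_width: 0.0101
```

```bash
python3 -m jog '{"offset":[[0.4,1.2,0],[0.8,2.6,0],[1.2,4,0],[1.6,5.4,0],[2.1,6.8,0],[2.5,8.2,0],[2.9,9.5,0],[3.3,10.6,0]],"delta_rot":[[0,0,0],[0,0,1.3],[0,0,2.8],[0,0,4.3],[0,0,5.8],[0,0,7.3],[0,0,8.8],[0,0,10.3]],"gripper":[-1,-1,-1,-1,-1,-1,-1,-1]}'
python3 -c "
from h import *
goto([.5915,.0154,.12],77.2)"
```

```text
clock: 14.3
position: [0.5891, 0.0162, 0.1876]
tool_rot: [[0.094, 0.996, -0.002], [0.996, -0.094, 0.0], [0.0, -0.002, -1.0]]
force: [0.4, -1.0, -1.1]
grip_width: 0.01
clk 14.3 off [-0.015, 0.064, 1.69] rot [-0.017, 0.0, 1.235] rows>= 1.1
```

```bash
python3 -m jog '{"offset":[[0,0.06,0.4],[0,0.06,1],[0,0.06,1.6],[0,0.06,1.7],[0,0.06,1.7],[0,0.06,1.7],[0,0.06,1.7],[0,0.06,1.7]],"delta_rot":[[0,0,0.6],[0,0,1.23],[0,0,1.23],[0,0,1.23],[0,0,1.23],[0,0,1.23],[0,0,1.23],[0,0,1.23]],"gripper":[-1,-1,-1,-1,-1,-1,-1,-1]}'
python3 - <<'E'
from h import *
for n in("wrist","top"):
    s=sensors.get_state(); cal=imaging.calibration(n); im,d=imaging.snapshot(n); np.savez(n+"5.npz",im=im,d=d,pos=s["position"],R0=s["tool_rot"],**cal); cv2.imwrite(f"pics/{n}5.png",im)
t=cv2.imread("pics/top5.png")[60:210,180:350]
cv2.imwrite("pics/c5.png",np.hstack([cv2.resize(t,None,fx=2.26,fy=2.56,interpolation=2),cv2.resize(cv2.imread("pics/wrist5.png"),(400,384))]))
E
```

```text
clock: 15.3
position: [0.5922, 0.0138, 0.1216]
tool_rot: [[0.217, 0.976, 0.001], [0.976, -0.217, -0.0], [0.0, 0.001, -1.0]]
force: [-0.2, 0.2, -1.2]
grip_width: 0.0101
```

View pics/c5.png

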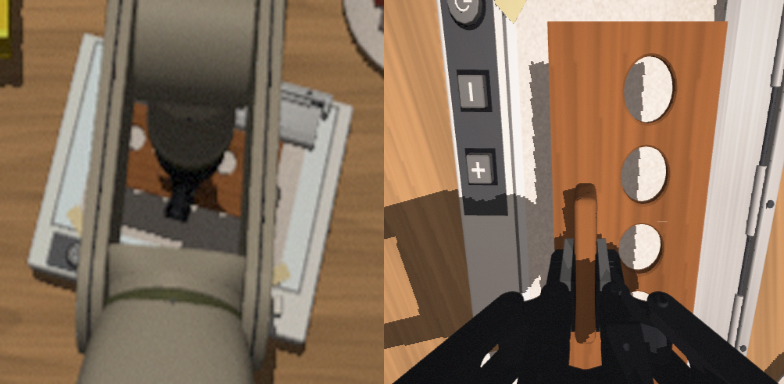

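Left, top view: the arm hides most of the box. Right, wrist view: template level over the panel, rib in the fingers, keys clear to its left and the clip to its right. I'll refine the box yaw and measure the template in the hand.

```bash
cat > m5.py <<'E'
from h import *
def fit(p): # line fit, angle of direction & robust
    vx,vy,x,y=cv2.fitLine((p*1000).astype(np.float32),cv2.DIST_HUBER,0,.01,.01).ravel(); return np.degrees(np.arctan2(vy,vx))%180,np.array([x,y])
for nm in("w1","wrist5"):
    f=np.load(nm+".npz"); cal={k:f[k] for k in("K","R","t")}; d=f["d"]; P=cloud("w",d,cal); Z=P[...,2]
    # front edge of box: first column where Z crosses .02
    e=[]
    for r in range(20,300 if nm=="w1" else 150,2):
        c=np.where((Z[r]>.025)&(d[r]>0)&(Z[r]<.06))[0]; c=c[c>(240 if nm=="w1" else 40)]
        if len(c) and np.all(np.abs(Z[r,c[0]:c[0]+6]-.036)<.012): e.append([r,c[0]-.5])
    W=onplane("w",np.array(e),.036,cal)[:,:2]; a,p=fit(W); 
    n=np.array([np.sin(np.radians(a)),-np.cos(np.radians(a))]); res=(W-p)@n
    print(nm,"front edge dir",a.round(2),"=> box yaw",round(a-90,2),"n",len(e),"res mm",(res.std()*1000).round(2),"dist centre->edge",(np.abs((BC-p/1000)@n)*1000).round(1))
hsv=cv2.cvtColor(f["im"],cv2.COLOR_BGR2HSV)
zt=Z; m=((hsv[...,1]>120)&(hsv[...,0]<18)&(Z>.09)&(Z<.16)).astype(np.uint8)
n_,l,st,_=cv2.connectedComponentsWithStats(m); k=1+st[1:,4].argmax(); T=P[l==k]; print("plate z",np.median(T[:,2]).round(4),st[k])
L=l==k; zp=np.median(T[:,2]); fr=[];re=[];le=[]
for r in range(st[k,1]+8,200,2):
    c=np.where(L[r])[0]; fr.append([r,c[-1]+.5]); re.append([r,c[0]-.5])
for c in range(st[k,0]+15,st[k,0]+st[k,2]-15,2): le.append([np.where(L[:,c])[0][0]-.5,c])
pos=f["pos"]; R0=f["R0"]; psi=np.degrees(np.arctan2(R0[1,0],R0[0,0])); print("psi",psi.round(2))
u=np.array([np.sin(np.radians(psi)),-np.cos(np.radians(psi))]); v=np.array([-u[1],u[0]])
for q,e in(("front",fr),("rear",re),("left",le)):
    W=onplane("w",np.array(e),zp,cal)[:,:2]; a,p=fit(W); print(q,"dir",a.round(2),"rel tool x,",((np.median(W,0)-pos[:2])@u*1000).round(1),"rel y",((np.median(W,0)-pos[:2])@v*1000).round(1))
E
python3 m5.py
```

```text
w1 front edge dir 78.63 => box yaw -11.37 n 139 res mm 11.5 dist centre->edge 141.4
wrist5 front edge dir 77.01 => box yaw -12.99 n 64 res mm 0.18 dist centre->edge 141.4
plate z 0.1161 [  209    21   231   348 47303]
psi 77.48
front dir 77.36 rel tool x, 71.0 rel y 63.7
rear dir 77.35 rel tool x, -18.7 rel y 63.8
left dir 167.43 rel tool x, 26.1 rel y 99.2
```

Template in hand is as expected: front edge 71.0 mm ahead of the tool, left end at 99 mm, parallel within 0.1°. The refined box yaw is -12.9°, so tool yaw 77.2° suits. Lowering to the panel.

```bash
python3 -c "
from h import *
print(box2w([-.027,0,0]))
goto([.5925,.0155,.049],77.2)"

```

```text
[0.5934741  0.01559559 0.        ]
clk 15.4 off [0.044, 0.002, 1.807] rot [0.005, -0.001, 0.047] rows>= 1.2
```

```bash
python3 -m jog '{"offset":[[0.04,0,0.6],[0.04,0,1.3],[0.04,0,1.6],[0.04,0,1.75],[0.04,0,1.8],[0.04,0,1.8],[0.04,0,1.8],[0.04,0,1.8]],"delta_rot":[[0,0,0.05],[0,0,0.05],[0,0,0.05],[0,0,0.05],[0,0,0.05],[0,0,0.05],[0,0,0.05],[0,0,0.05]],"gripper":[-1,-1,-1,-1,-1,-1,-1,-1]}'
python3 -m jog '{"offset":[[0,0,0.03],[0,0,0.06],[0,0,0.09],[0,0,0.12],[0,0,0.12],[0,0,0.12],[0,0,0.12],[0,0,0.12]],"delta_rot":[[0,0,0],[0,0,0],[0,0,0],[0,0,0],[0,0,0],[0,0,0],[0,0,0],[0,0,0]],"gripper":[-1,-1,-1,-1,-1,-1,-1,-1]}'
python3 -c "
from h import *
goto([.5925,.0155,.0455],77.2);print(sensors.get_state()['ft_torque'])"
```

```text
clock: 16.4
position: [0.5925, 0.0153, 0.0494]
tool_rot: [[0.222, 0.975, 0.001], [0.975, -0.222, -0.0], [0.0, 0.001, -1.0]]
force: [-0.1, 0.5, -0.9]
grip_width: 0.0098
clock: 17.4
position: [0.5923, 0.0154, 0.0455]
tool_rot: [[0.222, 0.975, 0.0], [0.975, -0.222, -0.0], [-0.0, 0.0, -1.0]]
force: [-7.6, 0.0, 11.3]
grip_width: 0.0104
clk 17.4 off [0.005, 0.004, 0.0] rot [0.002, 0.0, -0.003] rows>= 0.0
[-0.00261137  1.17567966 -0.02669247]
```

On the panel flat at 11 N. I'll lighten it a little and slide 36 mm, bringing the front edge up to the lip.

```bash
python3 -m jog '{"offset":[[0,0,-0.02],[0,0.15,-0.03],[0,0.3,-0.03],[0,0.45,-0.03],[0,0.6,-0.03],[0,0.75,-0.03],[0,0.9,-0.03],[0,0.9,-0.03]],"delta_rot":[[0,0,0],[0,0,0],[0,0,0],[0,0,0],[0,0,0],[0,0,0],[0,0,0],[0,0,0]],"gripper":[-1,-1,-1,-1,-1,-1,-1,-1]}'
python3 -c "
from h import *
s=sensors.get_state();print(s['ft_torque'],s['force']);f=box2w([.116-.071,0,.0455]);print(f);goto(f,77.2)"
```

```text
clock: 18.4
position: [0.6285, 0.0071, 0.0455]
tool_rot: [[0.222, 0.975, 0.002], [0.975, -0.222, -0.0], [0.0, 0.002, -1.0]]
force: [2.4, -0.6, 2.8]
grip_width: 0.0103
[-0.0673556  -0.23794971  0.05044664] [ 2.39391182 -0.61845686  2.77848125]
[ 6.63676495e-01 -3.92657441e-04  4.55000000e-02]
clk 18.4 off [0.013, 0.9, 0.003] rot [0.016, -0.002, -0.005] rows>= 0.6
```

```bash
python3 -m jog '{"offset":[[0,0.08,0.01],[0,0.16,0.01],[0,0.24,0.01],[0,0.32,0.01],[0,0.4,0.01],[0,0.48,0.01],[0,0.55,0.01],[0,0.55,0.01]],"delta_rot":[[0,0,0],[0,0,0],[0,0,0],[0,0,0],[0,0,0],[0,0,0],[0,0,0],[0,0,0]],"gripper":[-1,-1,-1,-1,-1,-1,-1,-1]}'
python3 - <<'E'
from h import *
s=sensors.get_state();print(s['ft_torque'],s['force']);f=box2w([.116-.071,0,.0455]);goto(f,77.2)
cal=imaging.calibration("wrist"); im,d=imaging.snapshot("wrist"); np.savez("w6.npz",im=im,d=d,pos=s["position"],R0=s["tool_rot"],**cal)
sc,_=imaging.snapshot("scene"); c=sc[160:290,140:285]
cv2.imwrite("pics/c6.png",np.hstack([cv2.resize(c,(428,384),interpolation=2),cv2.resize(im,(372,384))]))
E
```

```text
clock: 19.4
position: [0.6487, 0.0027, 0.0455]
tool_rot: [[0.222, 0.975, -0.0], [0.975, -0.222, 0.0], [0.0, -0.0, -1.0]]
force: [-4.4, 1.6, 9.5]
grip_width: 0.0102
[0.17383246 0.70928867 0.08994314] [-4.42607426  1.58545265  9.50533936]
clk 19.4 off [0.007, 0.383, 0.001] rot [-0.004, -0.002, -0.002] rows>= 0.2
```

View pics/c6.png

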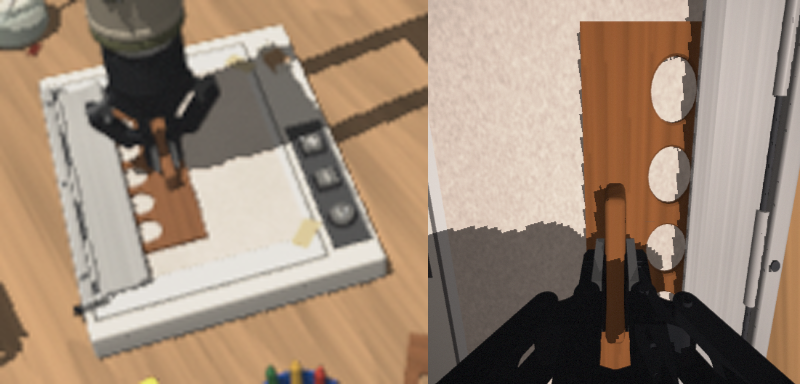

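The front edge has gone under the bar evenly: in both views the bar covers the template's front margin, parallel. The last 15 mm follow.

```bash
python3 -m jog '{"offset":[[0,0.07,-0.01],[0,0.14,-0.01],[0,0.21,-0.01],[0,0.28,-0.01],[0,0.34,-0.01],[0,0.38,-0.01],[0,0.38,-0.01],[0,0.38,0]],"delta_rot":[[0,0,0],[0,0,0],[0,0,0],[0,0,0],[0,0,0],[0,0,0],[0,0,0],[0,0,0]],"gripper":[-1,-1,-1,-1,-1,-1,-1,-1]}'
cat > m7.py <<'E'
from h import *
s=sensors.get_state();print("tq",np.round(s['ft_torque'],2),"F",np.round(s['force'],1))
cal=imaging.calibration("wrist"); im,d=imaging.snapshot("wrist"); P=cloud("w",d,cal)
pos=np.array(s["position"]); R0=np.array(s["tool_rot"]); u=R0[:2,1]; v=np.array([-u[1],u[0]])
X=(P[...,:2]-pos[:2])@u*1000; Y=(P[...,:2]-pos[:2])@v*1000; Z=P[...,2]*1000
hsv=cv2.cvtColor(im,cv2.COLOR_BGR2HSV); br=(hsv[...,1]>120)&(hsv[...,0]<18)&(Z>30)&(Z<50)
bar=(hsv[...,1]<60)&(d>0)&(Y>20)&(Y<130)&(X>20)&(X<90)&(Z>39)
for y0 in(25,45,65,85,105,125):
    b=bar&(abs(Y-y0)<5); w=br&(abs(Y-y0)<5)
    print("y",y0,"plate x",np.percentile(X[w],[1,99]).round(1) if w.any() else None,"plate z",np.median(Z[w]).round(1) if w.any() else None,"lip x",np.percentile(X[b],1).round(1) if b.any() else None,"bar z at x",[(x,np.median(Z[b&(abs(X-x)<2)]).round(1)) for x in(36,42,48,54,60,66,72,78)if (b&(abs(X-x)<2)).sum()>3])
c=imaging.calibration("wrist")
E
python3 m7.py
```

```text
clock: 20.5
position: [0.6633, -0.0007, 0.0455]
tool_rot: [[0.222, 0.975, -0.001], [0.975, -0.222, 0.0], [0.0, -0.001, -1.0]]
force: [-6.9, 1.0, 10.8]
grip_width: 0.0101
tq [ 0.21  1.06 -0.  ] F [-6.9  1.  10.8]
y 25 plate x [-18.7  29.3] plate z 39.9 lip x 29.1 bar z at x [(36, np.float64(46.1)), (42, np.float64(42.4)), (48, np.float64(42.0)), (54, np.float64(42.1)), (60, np.float64(42.4)), (66, np.float64(42.6)), (72, np.float64(42.8)), (78, np.float64(44.8))]
y 45 plate x [-18.5  26.3] plate z 39.9 lip x 29.1 bar z at x [(36, np.float64(46.3)), (42, np.float64(42.6)), (48, np.float64(42.1)), (54, np.float64(42.2)), (60, np.float64(42.4)), (66, np.float64(42.5)), (72, np.float64(42.7)), (78, np.float64(44.3))]
y 65 plate x [-18.5  26.4] plate z 39.9 lip x 29.2 bar z at x [(36, np.float64(46.3)), (42, np.float64(42.6)), (48, np.float64(42.1)), (54, np.float64(42.3)), (60, np.float64(42.4)), (66, np.float64(42.5)), (72, np.float64(42.8)), (78, np.float64(44.3))]
y 85 plate x [-18.4  29. ] plate z 40.0 lip x 29.3 bar z at x [(36, np.float64(46.4)), (42, np.float64(42.7)), (48, np.float64(42.1)), (54, np.float64(42.2)), (60, np.float64(42.3)), (66, np.float64(42.6)), (72, np.float64(43.2)), (78, np.float64(46.2))]
y 105 plate x None plate z None lip x 29.4 bar z at x [(36, np.float64(46.5)), (42, np.float64(42.7)), (48, np.float64(42.1)), (54, np.float64(42.2)), (60, np.float64(42.4)), (66, np.float64(42.6)), (72, np.float64(43.0)), (78, np.float64(46.2))]
y 125 plate x None plate z None lip x None bar z at x []
```

The front edge is about 28 mm past the clip line (the rail is at 37). The lip is parallel within 0.3 mm over 80 mm and the plate is level, with about 11 N pressing down. I'll hold one more second and do a final look.

```bash
python3 -m jog '{"offset":[[0,0,0],[0,0,0],[0,0,0],[0,0,0],[0,0,0],[0,0,0],[0,0,0],[0,0,0]],"delta_rot":[[0,0,0],[0,0,0],[0,0,0],[0,0,0],[0,0,0],[0,0,0],[0,0,0],[0,0,0]],"gripper":[-1,-1,-1,-1,-1,-1,-1,-1]}'
python3 -c "
from h import *
im,_=imaging.snapshot('scene'); cv2.imwrite('pics/s8.png',im)"
```

```text
clock: 21.55
position: [0.6633, -0.0007, 0.0455]
tool_rot: [[0.222, 0.975, -0.001], [0.975, -0.222, 0.0], [0.0, -0.001, -1.0]]
force: [-5.1, 0.7, 9.8]
grip_width: 0.0102
```

View pics/s8.png

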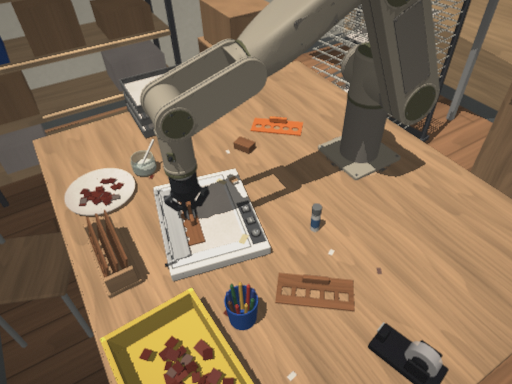

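The template lies at (222,193) under the bar, with jar, tub, glue stick, block and both other templates where they were. The push is steady at 9.8 N, so I'm handing in.

```bash
python3 -c "
from plant import sign_off; print(sign_off())"
```

```text
the job is handed in; nothing more can be done
None
```

I carried out the whole task and handed it in at about 21.6 s. No verdict came back.

- **Keys:** I pressed power once and brighter twice, each down to its stop at about 27, 12 and 19 N, with a clear lift between presses. The tool passed about 12 mm above the dimmer and never pressed it. I took "fully down" from the tool height (about 38.8 mm) and the force; no lit state was visible in the pictures.
- **Template:** I gripped the brown one with round windows by its rib. I laid it flat on the panel and slid it under the clip bar.
- **Last measurements:** The front edge is about 28 mm past the clip line. By the pose from the top camera it would be 25 mm, because the two cameras disagree by about 3 mm on where the box stands. The clip lip is parallel to the template within 0.3 mm over 80 mm, and the plate is level.
- **Final hold:** The arm still holds the rib and presses down with about 10 N, steady over the last second.
- **Not measured:** I did not measure the bar's opening angle. The bar's height just looked consistent with resting on the template.
- **Surroundings:** In the final scene picture, the jar, tub, glue stick, block and other templates look unmoved. The eraser was hidden by the arm there, but nothing went near it.

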